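Screw the lid press down on a cup of plums

TASK

Turn the loose orange wing screw on top of the blue lid press clockwise (seen from above) by pushing its wings round with the fingertips, stroke after stroke, until it comes up against its stop with the round pad pressing on the cup of plums below. Push the wings gently, without gripping or forcing them, and leave the cup and everything standing round the press where they are.

Things in the scene. Friction and masses are not known exactly. Their poses are not given: they have to be found in the camera images.
- press: Blue bench press for cup lids, fixed to the table. Origin: on the vertical screw axis, at table height; z up, its x points from the screw axis to the column at its back. Base plate x -72 to +118 mm, 150 mm wide, 12 mm thick. Column x 85 to 115 mm; an arm 44 mm wide reaches from it over the cup to x = -23 mm, its top 111 mm above the table.
- press_head (a point): Middle of the front face of the press's blue head, which stands on the arm behind the screw: 52 mm wide, press x 48 to 115 mm, its top 151 mm above the table (this point 131 mm). It leaves no room for a finger to pass behind the screw: wings are pushed round the sides and front, then the finger is lifted and taken back.
- press_seat (a point): Point on the screw axis on top of the press's base plate (12 mm above the table), where the cup stands.
- wing_screw (a joint): Angle of the wing screw, rad; grows clockwise seen from above, from 0 (pad fully up) to 7.0 (hard stop). Starts between 0.4 and 3.2. Screw, spindle and pad sink 8 mm a turn. It takes about 0.06 N m to turn and stays where it is left. The pad meets the cup at about 5.0; from there its spring presses on the cup, with about 6 N at the stop.
- wing_hub (a point): Point on the screw axis, at mid-height of the wings; it sinks with the screw from 139 mm (joint 0) to 130 mm (joint 7.0) above the table. Dark steel hub 26 mm across at its foot, 20 mm between the wings, up to 13 mm higher than this point.
- wing_tip (a point): Outer end of one of the two orange wings (the other is opposite, the same), 40 mm from the axis, at mid-height. Each wing is an upright plate 6 mm thick and 22 mm high, reaching from the hub to 44 mm from the axis, with a rounded 9 mm thick end. The lower edge of the wings stays at least 8 mm above the arm.
- press_pad: Round steel pad with a rubber face, 84 mm across, 10 mm thick, under the press's arm; its origin is the centre of its lower face. It rides on the screw and is sprung.
- full_cup: Clear plastic cup of plums, 113 mm across the rim, 52 mm high, standing loose on the press's base under the pad. Origin: centre of its underside. Stays where it is.
- red_jar: Bystander: round jar with a red cap, 45 mm across, 106 mm high. Origin: centre of its underside.
- empty_cup: Bystander: empty clear cup, 113 mm across, 52 mm high. Origin: centre of its underside.
- green_marker: Bystander: green and white marker pen lying on the table, 130 mm long along its y, 17 mm thick. Origin: centre of its underside.
- tape: Bystander: roll of packing tape lying flat, 83 mm across, 24 mm high. Origin: centre of its underside.
Not all that is in view belongs to the job. Of the things that look like the press, the larger one is meant.

How it is judged:
At the end, for the whole second after the job is handed in: The wing screw has been turned clockwise to within 0.35 rad (20 degrees) of its stop, the pad presses on the cup with more than 2 N, and the cup stands upright and still on the press, its middle within 12 mm of the screw axis (value of joint wing_screw above 6.65 rad and contact force between press_pad and full_cup above 2 N and horizontal distance between full_cup and press_seat below 0.012 m and angle between full_cup's own z axis and vertical below 0.08 rad and linear speed of full_cup below 0.02 m/s); the robot touches nothing.
It fails at once if the full cup is shifted or lifted (more than 12 mm) (distance of full_cup from where it was at the start of the episode above 0.012 m).
It fails at once if the wings or the press are gripped or forced (the fingers push on them with more than 35 N) (contact force between the fingers and press above 35 N).
It fails at once if a bystander is moved more than 20 mm or lifted (distance of any of red_jar, empty_cup, green_marker, tape from where it was at the start of the episode above 0.02 m).
It also fails if it takes over 51 s, if anything falls off the work surface, if the arm or the gripper's body presses on something with over 40 N, if the wrist force passes 120 N, or if a joint passes its speed limit or range.

ROBOT

A 7-joint arm with a two-finger parallel gripper is mounted at the origin on a cart in front of the work surface, level with it; the furniture and walls round the work are solid. World frame = base frame: x ahead of the robot, y to its left, z up, the work surface at z = 0. Lengths are in m, angles in rad, forces in N, time in s.
With the tool pointing down it reaches from about 0.425 to 0.925 m from the base axis. Payload 6.8 kg.
Tool frame: the origin (TCP) lies between the finger pads; the fingertips stand 11 mm ahead of it and the grasp point (between the pads) lies 8 mm behind it; z points along the fingers, y is the line along which they close (so a half turn about z gives the same grasp; the last joint's range is limited). The gripper opens to 85 mm and grips with 20 to 120 N. Pads are 22 mm wide; open, the fingers measure 114 mm over their backs; the gripper's body (76 mm by 85 mm) begins 54 mm behind the grasp point. The pads swing forward as they close: fully open they stand 13 mm farther back than shut.
Start: joints at [1.2, 0.477, 0.022, 1.555, -0.011, 1.109, -0.083], TCP at [0.175, -0.652, 0.204] pointing down, gripper open.
Joint ranges: [-2.96, 2.96], [-0.34, 2.1], [-1.41, 1.46], [0.24, 2.44], [-1.37, 4.51], [0.17, 1.92], [-2.96, 2.96]. Speed limits (rad/s): [2.39, 2.39, 3.14, 3.14, 3.14, 3.14, 3.14].

INTERFACE

Orientations are given as a rotation vector (axis times angle).
In Python, from bench import r gives the robot as it stands.
- The arm moves only by the tool send_rows, never from a script. Its argument "deltas" is a list of rows, each an object of numbers: "dx", "dy", "dz": the shift along the world's x, y, z in mm; "rx", "ry", "rz": the turn, a rotation vector about the world's x, y, z in degrees. A call has 1 to 5 rows; each row is the pose to reach, as a shift and turn from the pose commanded when the call began; what a row does not reach only later rows make up. A row lasts 1/12 s, in which the tool goes at most 41.7 mm and 7.16 degrees, less where a joint would pass 70% of its speed; a pose out of reach is approached as far as the arm can. A call with a gripper value outside its range is refused whole. "jaw" is the finger opening in mm, from 0 to 85.4, set as the call begins (left out, the last holds). The fingers move at their own pace and stop on an object; "newtons" is the grip in N (left out, the last holds). Time passes only in rows, so rows that repeat a pose let the fingers close. It gives the time, the measured TCP pose, the force, the opening and the grip force at its end, in the units of the state.
- r.get_obs(): the state, without advancing time (a new reading comes with each control period).
- r.grab_frame(name): name is "scene" or "top"; returns a dict with "frame" (384x512x3 uint8, blue, green, red), "z_map" (384x512 float32, m along the optical axis (not along the pixel's ray), 0 where there is no reading), "vertical_fov" (degrees; the focal length in pixels is half the picture's height over the tangent of half this angle, whatever the lens; pixels are square), "cx", "cy" (the principal point, pixels), "distortion" ([k1, k2, p1, p2, k3] as OpenCV has them; the pictures are not rectified), "xyz" and "orientation" of the camera in the world. Camera axes: x right, y down, z forward; pixel columns grow to the right and rows downward; lengths in m; the calibration is good to about 2 mm. A picture is of the moment at which its call begins.
- r.hand_in(): hands the job in; it is judged then, once.
The state is a dict: "clock": time; "joints": joint angles; "qvel": joint speeds; "tau": joint torques, N m; "tcp_pos": TCP position; "orientation": TCP orientation; "contact_force": force on the tool from outside, world axes, zero at the start; "moment": the same for the moment, N m; "grip_width": finger opening in m; "gripper_force": force on a finger pad.
Only numpy, scipy, OpenCV 4.12 (cv2) and the standard library are available. Lean on these libraries where they do the work, as an engineer would, in place of code of your own. Each camera call takes 0.05 s, during which the arm holds its last target. There are 200 camera calls.

## Working session

There is one attempt and no reset: what is moved stays moved. The work goes in short steps, Python scripts to look and compute and a tool call to move; the robot and the scene stay as the last step left them, time stands still between calls to the robot, and variables do not carry over. Pictures are saved under pics/ and viewed, at most 10 in all, crops included, and the job is handed in when it is done.

Besides the shell and the picture viewer there is one more tool, called after "Emit:" as name(argument=value, ...), one argument or row to a line, values as JSON. send_rows: Moves the arm, as the interface text tells. Its arguments: {"type":"object","properties":{"deltas":{"type":"array","items":{"type":"object","properties":{"dx":{"type":"number"},"dy":{"type":"number"},"dz":{"type":"number"},"rx":{"type":"number"},"ry":{"type":"number"},"rz":{"type":"number"}}}},"jaw":{"type":"number"},"newtons":{"type":"number"}},"required":["deltas"]}

```bash
mkdir -p pics; ls
cat > h.py <<'E'
import numpy as np,cv2
from scipy.spatial.transform import Rotation as R
from bench import r
def K(f):
    h=f["frame"].shape[0]; fl=h/2/np.tan(np.radians(f["vertical_fov"])/2)
    return np.array([[fl,0,f["cx"]],[0,fl,f["cy"]],[0,0,1]])
def rot(f):
    o=np.array(f["orientation"]); return R.from_rotvec(o).as_matrix() if o.shape==(3,) else o
def rays(f,px):
    p=cv2.undistortPoints(np.array(px,float).reshape(-1,1,2),K(f),np.array(f["distortion"],float))[:,0]
    return np.c_[p,np.ones(len(p))]
def cloud(f):
    h,w=f["z_map"].shape; u,v=np.meshgrid(np.arange(w),np.arange(h))
    d=rays(f,np.c_[u.ravel(),v.ravel()])*f["z_map"].reshape(-1,1)
    return (d@rot(f).T+np.array(f["xyz"])).reshape(h,w,3)
def onplane(f,px,z):
    d=rays(f,px)@rot(f).T; c=np.array(f["xyz"]); return c+d*((z-c[2])/d[:,2])[:,None]
E
python3 - <<'E'
from h import *
ims=[]
for n in("scene","top"):
    f=r.grab_frame(n); np.save(n+".npy",f,allow_pickle=True); ims.append(f["frame"]); print(n,f["xyz"],f["orientation"],f["vertical_fov"],f["distortion"])
    cv2.imwrite(f"pics/{n}0.png",f["frame"])
o=r.get_obs();print(o)
E
```

```text
pics
scene [-0.2496211   0.77566708  0.74451806] [-0.89506312  2.2469667  -1.31291991] 47.711455853651195 [0.03120998 0.         0.         0.         0.        ]
top [ 0.34388807 -0.04703285  1.12208827] [-2.24665264  1.96234297 -0.20040565] 50.351682208450704 [-0.10707222  0.          0.          0.          0.        ]
{'clock': 0.1, 'joints': array([ 1.19989059,  0.4777171 ,  0.02235635,  1.55633477, -0.01148924,
        1.1092819 , -0.08310299]), 'qvel': array([-0.00081662, -0.00042483,  0.00110464, -0.00296363,  0.00148191,
       -0.00220032, -0.00046718]), 'tau': array([ 4.48560299e-03, -5.97754133e+01,  1.61307435e+00, -2.81955349e+01,
        1.27285643e-02,  4.89512182e-03, -1.14041188e-05]), 'tcp_pos': array([ 0.17518843, -0.65128665,  0.20313098]), 'orientation': array([-3.11294468e+00, -4.11436147e-01,  5.37148549e-04]), 'contact_force': array([0.21243053, 0.7126315 , 0.27137407]), 'moment': array([-0.01617021, -0.05990474,  0.02284031]), 'gripper_force': 0.0, 'grip_width': 0.08574917647179951}
```

View pics/scene0.png

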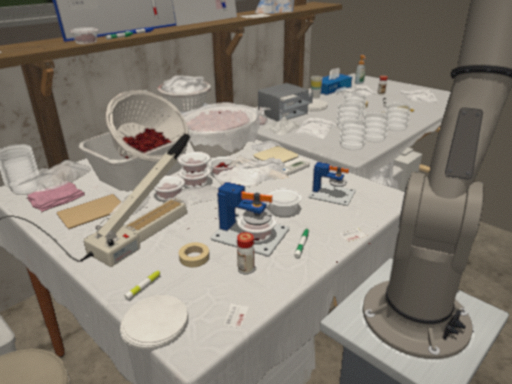

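View pics/top0.png

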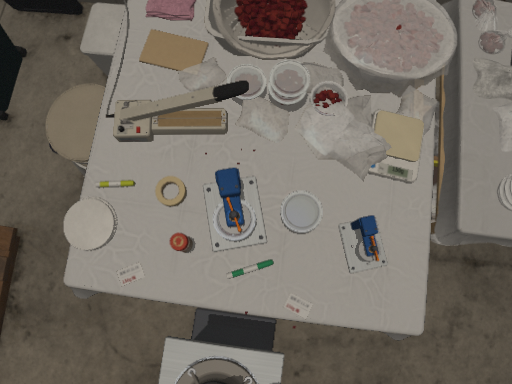

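The candidates for the press are the large one (top px 234,212; scene 250,212) and the small one (top px 366,240; scene 330,182). The description says the larger, so I choose the one at top px 234,212. Bystanders near it in the top view are the jar (180,242), empty cup (301,211), green/white marker (250,269) and tape (171,191).

Run:
```python
from h import *
out=[]
for n,(x,y,w,h) in (("top",(165,155,175,130)),("scene",(185,165,130,110))):
    f=np.load(n+".npy",allow_pickle=True).item(); im=f["frame"]; P=cloud(f)
    hsv=cv2.cvtColor(im,cv2.COLOR_BGR2HSV)
    m=np.zeros(im.shape[:2],bool); m[y:y+h,x:x+w]=1
    org=m&(hsv[...,0]>4)&(hsv[...,0]<16)&(hsv[...,1]>170)&(hsv[...,2]>120)
    blue=m&(hsv[...,0]>100)&(hsv[...,0]<125)&(hsv[...,1]>130)
    for nm,k in(("orange",org),("blue",blue)):
        nl,lab,st,ce=cv2.connectedComponentsWithStats(k.astype(np.uint8),connectivity=8)
        for i in range(1,nl):
            if st[i,4]>3:
                q=P[lab==i]; q=q[f["z_map"][lab==i]>0]
                print(n,nm,st[i],ce[i].round(1),np.median(q,0).round(3),"z",np.percentile(q[:,2],[5,50,95]).round(3))
    q=P[org]; q=q[(q[:,2]>.12)&(q[:,2]<.17)]
    if len(q)>5:
        ev,V=np.linalg.eigh(np.cov(q[:,:2].T)); print("orange axis",V[:,1],q.mean(0),np.sqrt(ev))
    b=P[blue]
    for lo,hi in((.144,.16),(.10,.118)):
        bb=b[(b[:,2]>lo)&(b[:,2]<hi)][:,:2].astype(np.float32)
        if len(bb)>5: print("blue",lo,cv2.minAreaRect(bb*1000), len(bb))
    out.append(cv2.resize(im[y:y+h,x:x+w],(390,int(390*h/w)),interpolation=cv2.INTER_CUBIC))
H=max(o.shape[0] for o in out)
cv2.imwrite("pics/crop.png",np.hstack([cv2.copyMakeBorder(o,0,H-o.shape[0],0,5,0) for o in out]))
f=np.load("top.npy",allow_pickle=True).item()
print("jar,cup,marker,tape",onplane(f,[(180,242)],.106),onplane(f,[(301,211)],.05),onplane(f,[(229,275),(272,263)],.01),onplane(f,[(171,191)],.02))
```

```text
top orange [227 197   6  14  30] [229.4 203.2] [0.506 0.029 0.147] z [0.144 0.147 0.149]
top orange [235 217   6  15  31] [237.5 224.8] [0.455 0.    0.147] z [0.144 0.147 0.15 ]
top orange [177 239   3   4   5] [177.8 240.2] [0.403 0.145 0.106] z [0.104 0.106 0.107]
top blue [216 168  28  58 859] [229.9 191.5] [0.539 0.031 0.149] z [0.11  0.149 0.154]
orange axis [-0.88004967 -0.47488165] [0.48020393 0.01428071 0.14667049] [0.00152162 0.03019515]
blue 0.144 ((557.7407836914062, 38.933048248291016), (63.161834716796875, 52.12095260620117), 17.747880935668945) 506
blue 0.1 ((513.3335571289062, 23.744781494140625), (110.6777114868164, 44.995208740234375), 13.784421920776367) 296
scene orange [242 192  12   7  60] [246.8 195.4] [0.506 0.033 0.138] z [0.132 0.138 0.147]
scene orange [260 195  11   7  58] [265.  197.9] [0.459 0.008 0.138] z [0.13  0.138 0.145]
scene orange [249 237   3   3   4] [250.2 238.2] [0.385 0.142 0.107] z [0.106 0.107 0.108]
scene blue [314 177   1  14  14] [314.  183.5] [ 0.514 -0.298  0.043] z [0.019 0.043 0.065]
scene blue [219 183  46  46 935] [232.3 203.7] [0.555 0.059 0.111] z [0.034 0.111 0.152]
orange axis [-0.87411181 -0.48572476] [0.48265959 0.02090638 0.13826861] [0.00208104 0.02794228]
blue 0.144 ((553.4494018554688, 47.29706573486328), (60.13075256347656, 49.20403289794922), 16.072338104248047) 194
blue 0.1 ((519.2371215820312, 40.31356430053711), (132.3215789794922, 37.31440734863281), 21.612539291381836) 263
jar,cup,marker,tape [[0.39852232 0.13878446 0.106     ]] [[ 0.52613959 -0.15624057  0.05      ]] [[ 0.33457317  0.01134607  0.01      ]
 [ 0.38171865 -0.09878352  0.01      ]] [[0.53836031 0.20281299 0.02      ]]
```

View pics/crop.png

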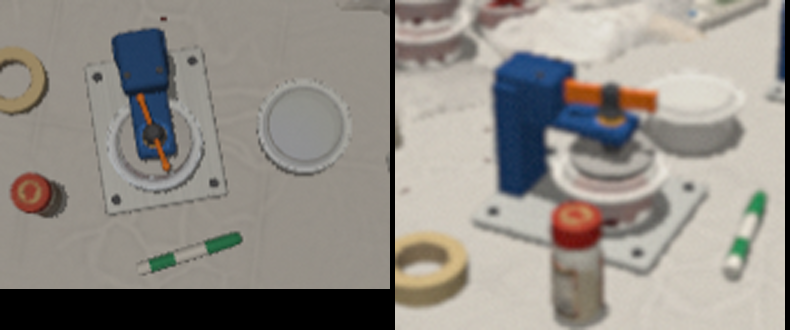

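The crop confirms the large blue press, with its orange wings at crop px (140,100)–(167,167). The axis is near world (0.480, 0.0145), the press yaw is about 17°, and the wings lie at about 28° in world. I'll push with closed fingers as a single post, sweeping from the front-right, round the front, to the left side.

Emit:
send_rows(
  deltas=[
    {"dx":20,"dy":26},
    {"dx":42,"dy":56},
    {"dx":65,"dy":87},
    {"dx":88,"dy":118},
    {"dx":112,"dy":150},
  ],
  jaw=0,
  newtons=20,
)

```text
$.deltas[0]: bad value
```

Emit:
send_rows(
  deltas=[
    {"dx":23,"dy":30},
    {"dx":46,"dy":60},
    {"dx":69,"dy":91},
    {"dx":91,"dy":122},
    {"dx":113,"dy":152},
  ],
)

```text
$.deltas[0]: bad value
```

Emit:
send_rows(
  deltas=[
    {"dx":9,"dy":34},
    {"dx":17,"dy":68},
    {"dx":24,"dy":103},
    {"dx":31,"dy":138},
    {"dx":38,"dy":173},
  ],
)

```text
$.deltas[0]: bad value
```

Emit:
send_rows(
  deltas=[
    {"dx":8,"dy":38},
    {"dx":16,"dy":75},
    {"dx":22,"dy":110},
    {"dx":27,"dy":138},
    {"dx":31,"dy":157},
  ],
)

```text
$.deltas[0]: bad value
```

Emit:
send_rows(
  deltas=[
    {"dx":0},
    {"dx":0},
    {"dx":0},
  ],
)

```text
$.deltas[0]: bad value
```

The moves were refused, so rows may need all six numbers.

Emit:
send_rows(
  deltas=[
    {"dx":20,"dy":26,"dz":0,"rx":0,"ry":0,"rz":0},
    {"dx":42,"dy":56,"dz":0,"rx":0,"ry":0,"rz":0},
    {"dx":65,"dy":87,"dz":0,"rx":0,"ry":0,"rz":0},
    {"dx":88,"dy":118,"dz":0,"rx":0,"ry":0,"rz":0},
    {"dx":112,"dy":150,"dz":0,"rx":0,"ry":0,"rz":0},
  ],
  jaw=0,
  newtons=20,
)

```text
clock: 0.52
tcp_pos: [0.2876, -0.5002, 0.2036]
orientation: [-3.114, -0.41, 0.001]
contact_force: [1.0, -0.6, -0.3]
grip_width: 0.0255
gripper_force: 0.0
```

Emit:
send_rows(
  deltas=[
    {"dx":23,"dy":30,"dz":0,"rx":0,"ry":0,"rz":0},
    {"dx":46,"dy":60,"dz":0,"rx":0,"ry":0,"rz":0},
    {"dx":69,"dy":91,"dz":0,"rx":0,"ry":0,"rz":0},
    {"dx":91,"dy":122,"dz":0,"rx":0,"ry":0,"rz":0},
    {"dx":113,"dy":152,"dz":0,"rx":0,"ry":0,"rz":0},
  ],
)

```text
clock: 0.93
tcp_pos: [0.4009, -0.3479, 0.2038]
orientation: [-3.114, -0.412, 0.001]
contact_force: [0.7, -1.1, -0.5]
grip_width: 0.0001
gripper_force: 0.0
```

Emit:
send_rows(
  deltas=[
    {"dx":9,"dy":34,"dz":0,"rx":0,"ry":0,"rz":0},
    {"dx":17,"dy":68,"dz":0,"rx":0,"ry":0,"rz":0},
    {"dx":24,"dy":103,"dz":0,"rx":0,"ry":0,"rz":0},
    {"dx":31,"dy":138,"dz":0,"rx":0,"ry":0,"rz":0},
    {"dx":38,"dy":173,"dz":0,"rx":0,"ry":0,"rz":0},
  ],
)

```text
clock: 1.35
tcp_pos: [0.4381, -0.1751, 0.2038]
orientation: [-3.114, -0.411, 0.001]
contact_force: [-0.3, 0.2, -0.6]
grip_width: -0.0001
gripper_force: 0.0
```

Emit:
send_rows(
  deltas=[
    {"dx":8,"dy":38,"dz":0,"rx":0,"ry":0,"rz":0},
    {"dx":16,"dy":75,"dz":0,"rx":0,"ry":0,"rz":0},
    {"dx":22,"dy":110,"dz":0,"rx":0,"ry":0,"rz":0},
    {"dx":27,"dy":138,"dz":0,"rx":0,"ry":0,"rz":0},
    {"dx":31,"dy":157,"dz":0,"rx":0,"ry":0,"rz":0},
  ],
)

```text
clock: 1.77
tcp_pos: [0.4693, -0.0164, 0.204]
orientation: [-3.113, -0.417, -0.0]
contact_force: [0.0, -0.2, 0.1]
grip_width: -0.0003
gripper_force: 0.0
```

Emit:
send_rows(
  deltas=[
    {"dx":0,"dy":0,"dz":0,"rx":0,"ry":0,"rz":0},
    {"dx":0,"dy":0,"dz":0,"rx":0,"ry":0,"rz":0},
  ],
)

```text
clock: 1.93
tcp_pos: [0.4692, -0.0189, 0.2038]
orientation: [-3.114, -0.416, 0.001]
contact_force: [-0.4, -0.6, 0.2]
grip_width: 0.0
gripper_force: 0.0
```

Run:
```python
from h import *
f=r.grab_frame("scene"); P=cloud(f); q=P
o=r.get_obs(); t=o["tcp_pos"]; print(t)
m=(np.hypot(P[...,0]-t[0],P[...,1]-t[1])<.05)&(P[...,2]>.155)&(f["z_map"]>0)
for lo in np.arange(.155,.28,.008):
    k=m&(P[...,2]>lo)&(P[...,2]<=lo+.008); s=P[k]
    if len(s): print(round(lo,3),len(s),"x",(s[:,0].min()-t[0]).round(3),(s[:,0].max()-t[0]).round(3),"y",(s[:,1].min()-t[1]).round(3),(s[:,1].max()-t[1]).round(3))
im=f["frame"][90:250,170:350]; cv2.imwrite("pics/tip.png",cv2.resize(im,None,fx=3.5,fy=3.5,interpolation=cv2.INTER_CUBIC))
```

```text
[ 0.46900953 -0.02028145  0.20372324]
0.227 5 x -0.011 0.008 y 0.004 0.009
0.235 19 x -0.012 0.002 y -0.005 0.015
0.243 22 x -0.013 0.001 y -0.008 0.018
0.251 26 x -0.012 0.002 y -0.004 0.018
0.259 23 x -0.012 0.003 y -0.006 0.017
0.267 17 x -0.014 0.001 y -0.011 0.018
0.275 33 x -0.02 0.008 y -0.026 0.036
```

View pics/tip.png

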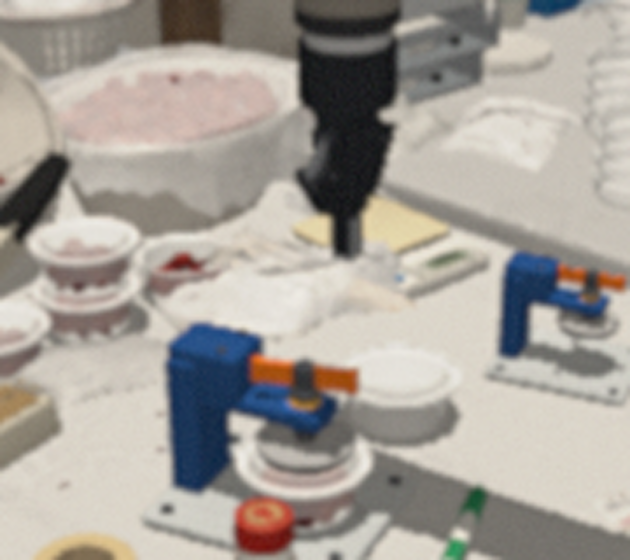

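The closed fingertips end at crop px (347,255), full px (269,163), hanging clear above and to the right of the wings. Next I'll work out the tip height and the stroke waypoints.

Run:
```python
from h import *
f=np.load("scene.npy",allow_pickle=True).item()
c=np.array(f["xyz"]); t=np.array([.469,-.0195])
for px in((269,162),(269,164)):
    d=(rays(f,[px])@rot(f).T)[0]; s=((t-c[:2])@d[:2])/(d[:2]@d[:2]); print(c+s*d)
A=np.array([480.5,14.5])
p=lambda a,rho=36:A+rho*np.array([np.cos(np.radians(a+17)),np.sin(np.radians(a+17))])
s=p(235)
for a in range(235,35,-10): print(a,p(a).round(1),(p(a)-s).round(0))
```

```text
[ 0.46937278 -0.01916278  0.23534308]
[ 0.46935435 -0.01917948  0.22930801]
235 [469.4 -19.7] [0. 0.]
225 [463.6 -17.3] [-6.  2.]
215 [458.3 -13.9] [-11.   6.]
205 [453.7  -9.6] [-16.  10.]
195 [450.   -4.6] [-19.  15.]
185 [447.1   1. ] [-22.  21.]
175 [445.3   7. ] [-24.  27.]
165 [444.5  13.2] [-25.  33.]
155 [444.9  19.5] [-25.  39.]
145 [446.3  25.6] [-23.  45.]
135 [448.7  31.4] [-21.  51.]
125 [452.1  36.7] [-17.  56.]
115 [456.4  41.3] [-13.  61.]
105 [461.4  45. ] [-8. 65.]
95 [467.   47.9] [-2. 68.]
85 [473.   49.7] [ 4. 69.]
75 [479.2  50.5] [10. 70.]
65 [485.5  50.1] [16. 70.]
55 [491.6  48.7] [22. 68.]
45 [497.4  46.3] [28. 66.]
```

Run:
```python
from h import *
f=r.grab_frame("scene"); P=cloud(f); print(r.get_obs()["tcp_pos"])
for v in range(150,184,2): print(v,[(tuple(f["frame"][v,u]),f["z_map"][v,u].round(2),P[v,u,2].round(3)) for u in(266,269,272)])
k=K(f); 
for z in(.193,.204,.23): 
    X=np.array([[.469,-.0195,z]]);Rm=rot(f)
    print(z,cv2.projectPoints((X-f["xyz"])@Rm,np.zeros(3),np.zeros(3),k,np.array(f["distortion"],float))[0].ravel())
im=f["frame"][140:200,240:300]; cv2.imwrite("pics/tip2.png",cv2.resize(im,None,fx=9,fy=9,interpolation=cv2.INTER_NEAREST))
```

```text
[ 0.46894275 -0.02096898  0.20371016]
150 [((np.uint8(22), np.uint8(20), np.uint8(22)), np.float32(1.12), np.float64(0.288)), ((np.uint8(25), np.uint8(21), np.uint8(19)), np.float32(1.13), np.float64(0.284)), ((np.uint8(41), np.uint8(44), np.uint8(44)), np.float32(1.15), np.float64(0.277))]
152 [((np.uint8(35), np.uint8(40), np.uint8(40)), np.float32(1.16), np.float64(0.27)), ((np.uint8(33), np.uint8(34), np.uint8(32)), np.float32(1.14), np.float64(0.276)), ((np.uint8(72), np.uint8(76), np.uint8(77)), np.float32(1.16), np.float64(0.269))]
154 [((np.uint8(37), np.uint8(38), np.uint8(42)), np.float32(1.17), np.float64(0.262)), ((np.uint8(37), np.uint8(37), np.uint8(37)), np.float32(1.16), np.float64(0.266)), ((np.uint8(87), np.uint8(92), np.uint8(92)), np.float32(1.16), np.float64(0.263))]
156 [((np.uint8(37), np.uint8(41), np.uint8(42)), np.float32(1.16), np.float64(0.258)), ((np.uint8(37), np.uint8(36), np.uint8(34)), np.float32(1.16), np.float64(0.26)), ((np.uint8(90), np.uint8(92), np.uint8(94)), np.float32(1.17), np.float64(0.257))]
158 [((np.uint8(35), np.uint8(41), np.uint8(41))
[... 2742 characters left out ...]
81), np.uint8(191), np.uint8(197)), np.float32(1.57), np.float64(0.016))]
180 [((np.uint8(183), np.uint8(193), np.uint8(198)), np.float32(1.57), np.float64(0.012)), ((np.uint8(197), np.uint8(208), np.uint8(215)), np.float32(1.59), np.float64(0.003)), ((np.uint8(197), np.uint8(209), np.uint8(215)), np.float32(1.59), np.float64(0.003))]
182 [((np.uint8(203), np.uint8(213), np.uint8(219)), np.float32(1.58), np.float64(0.002)), ((np.uint8(203), np.uint8(214), np.uint8(220)), np.float32(1.58), np.float64(0.003)), ((np.uint8(201), np.uint8(214), np.uint8(220)), np.float32(1.58), np.float64(0.002))]
0.193 [269.11877946 175.82487137]
0.204 [269.13556365 172.27961148]
0.23 [269.1760764  163.77160662]
```

View pics/tip2.png

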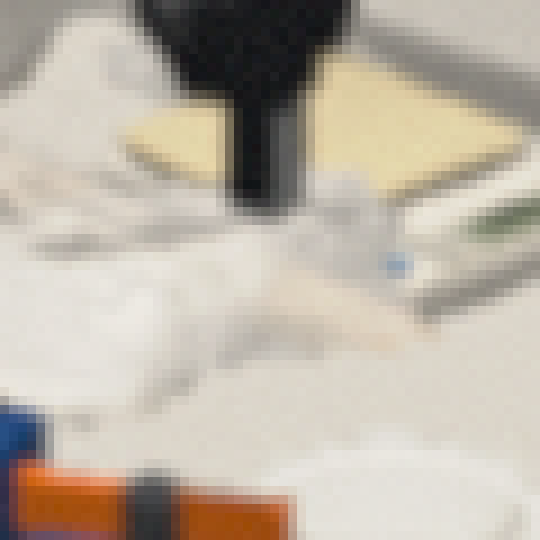

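This shows the fingertip ending at about full px (269,163), or z≈0.23, which is higher than the stated geometry suggests. I'll go down to the height that is safe either way and look again.

Emit:
send_rows(
  deltas=[
    {"dx":0,"dy":-1,"dz":-14,"rx":0,"ry":0,"rz":0},
    {"dx":0,"dy":-1,"dz":-32,"rx":0,"ry":0,"rz":0},
    {"dx":0,"dy":-1,"dz":-50,"rx":0,"ry":0,"rz":0},
    {"dx":0,"dy":-1,"dz":-64,"rx":0,"ry":0,"rz":0},
    {"dx":0,"dy":-1,"dz":-70,"rx":0,"ry":0,"rz":0},
  ],
)

```text
clock: 2.45
tcp_pos: [0.4678, -0.0227, 0.1321]
orientation: [3.115, 0.407, -0.005]
contact_force: [-0.9, 0.2, -0.6]
grip_width: -0.0001
gripper_force: 0.0
```

Run:
```python
from h import *
o=r.get_obs(); t=o["tcp_pos"]; print(t,o["contact_force"])
f=r.grab_frame("scene"); P=cloud(f)
g=cv2.cvtColor(f["frame"],cv2.COLOR_BGR2HSV)
m=(np.hypot(P[...,0]-t[0],P[...,1]-t[1])<.022)&(P[...,2]>.115)&(f["z_map"]>0)&(g[...,1]<70)
v,u=np.nonzero(m)
for a in sorted(set(v))[-12:]: print(a,u[v==a].min(),u[v==a].max(),P[a,u[v==a],2].mean().round(3),P[a,u[v==a],:2].mean(0).round(3))
im=f["frame"][130:240,190:310]; cv2.imwrite("pics/tip3.png",cv2.resize(im,None,fx=5,fy=5,interpolation=cv2.INTER_CUBIC))
```

```text
[ 0.46776983 -0.02266085  0.13210286] [-0.86753192  0.1830607  -0.56242873]
176 266 274 0.196 [ 0.462 -0.018]
177 266 274 0.193 [ 0.462 -0.015]
178 266 274 0.191 [ 0.461 -0.015]
179 266 274 0.187 [ 0.462 -0.016]
180 266 274 0.185 [ 0.461 -0.014]
181 266 274 0.181 [ 0.462 -0.015]
182 266 274 0.178 [ 0.461 -0.015]
183 266 274 0.175 [ 0.462 -0.015]
184 266 274 0.172 [ 0.461 -0.015]
185 266 274 0.169 [ 0.461 -0.015]
186 267 273 0.164 [ 0.463 -0.017]
187 270 272 0.162 [ 0.46  -0.018]
```

View pics/tip3.png

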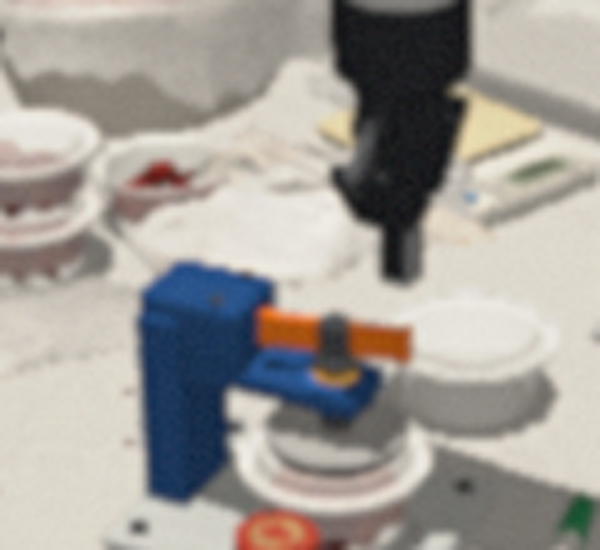

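The tip shows at crop px (400,280), z≈0.16, still above the wing whose top edge is at crop px (400,328). Before going lower I'll test here with a short sweep.

Emit:
send_rows(
  deltas=[
    {"dx":-5,"dy":4,"dz":0,"rx":0,"ry":0,"rz":0},
    {"dx":-10,"dy":8,"dz":0,"rx":0,"ry":0,"rz":0},
    {"dx":-15,"dy":12,"dz":0,"rx":0,"ry":0,"rz":0},
    {"dx":-18,"dy":17,"dz":0,"rx":0,"ry":0,"rz":0},
    {"dx":-21,"dy":23,"dz":0,"rx":0,"ry":0,"rz":0},
  ],
)

```text
clock: 2.92
tcp_pos: [0.4482, 0.0026, 0.1346]
orientation: [3.114, 0.411, 0.002]
contact_force: [0.2, -1.3, -0.6]
grip_width: 0.0001
gripper_force: 0.0
```

```bash
cat >> h.py <<'E'
A=np.array([.4805,.0145])
def wings():
    f=r.grab_frame("top"); hsv=cv2.cvtColor(f["frame"],cv2.COLOR_BGR2HSV); P=cloud(f)
    m=(hsv[...,0]>4)&(hsv[...,0]<16)&(hsv[...,1]>150)&(hsv[...,2]>90)&(np.hypot(P[...,0]-A[0],P[...,1]-A[1])<.06)
    f2=r.grab_frame("scene"); h2=cv2.cvtColor(f2["frame"],cv2.COLOR_BGR2HSV); P2=cloud(f2)
    m2=(h2[...,0]>4)&(h2[...,0]<16)&(h2[...,1]>150)&(h2[...,2]>90)&(np.hypot(P2[...,0]-A[0],P2[...,1]-A[1])<.06)&(P2[...,2]>.1)
    for n,q in(("top",P[m]),("scene",P2[m2])):
        if len(q)<6: print(n,"few",len(q)); continue
        d=q[:,:2]-A; ang=2*np.degrees(np.arctan2(d[:,1],d[:,0])); w=np.hypot(*d.T)
        a=np.degrees(np.angle((w*np.exp(1j*np.radians(ang))).sum()))/2
        print(n,len(q),"wing press angle mod180:",round((a-17)%180,1),"z95",np.percentile(q[:,2],95).round(4))
    o=r.get_obs(); print(o["clock"],o["tcp_pos"].round(4),o["contact_force"].round(1)); return f,f2
E
python3 -c "
from h import *
wings()"
```

```text
top few 0
scene 131 wing press angle mod180: 12.8 z95 0.1464
3.0167 [0.4481 0.0035 0.1345] [0.3 0.3 0.2]
```

The wing didn't move, so the camera is right: the real tip is about 29 mm above the reported TCP. I'll go back to the start and descend another 36 mm.

Emit:
send_rows(
  deltas=[
    {"dx":6,"dy":-8,"dz":0,"rx":0,"ry":0,"rz":0},
    {"dx":14,"dy":-18,"dz":0,"rx":0,"ry":0,"rz":0},
    {"dx":21,"dy":-23,"dz":0,"rx":0,"ry":0,"rz":0},
    {"dx":22,"dy":-23,"dz":0,"rx":0,"ry":0,"rz":0},
  ],
)

```text
clock: 3.35
tcp_pos: [0.4724, -0.0231, 0.134]
orientation: [3.115, 0.406, 0.002]
contact_force: [0.4, 0.5, 0.7]
grip_width: -0.0002
gripper_force: 0.0
```

Emit:
send_rows(
  deltas=[
    {"dx":0,"dy":0,"dz":-8,"rx":0,"ry":0,"rz":0},
    {"dx":0,"dy":0,"dz":-16,"rx":0,"ry":0,"rz":0},
    {"dx":0,"dy":0,"dz":-24,"rx":0,"ry":0,"rz":0},
    {"dx":0,"dy":0,"dz":-31,"rx":0,"ry":0,"rz":0},
    {"dx":0,"dy":0,"dz":-36,"rx":0,"ry":0,"rz":0},
  ],
)

```text
clock: 3.77
tcp_pos: [0.4694, -0.0206, 0.0966]
orientation: [-3.114, -0.413, 0.003]
contact_force: [-1.0, 0.2, 0.7]
grip_width: 0.0004
gripper_force: 0.0
```

Run:
```python
from h import *
f,f2=wings()
g=f2["frame"][120:240,190:310]; cv2.imwrite("pics/t4.png",cv2.resize(g,None,fx=5,fy=5,interpolation=cv2.INTER_CUBIC))
```

```text
top few 0
scene 137 wing press angle mod180: 12.3 z95 0.1462
3.8667 [ 0.4694 -0.0207  0.0968] [ 0.3 -0.9 -0.5]
```

View pics/t4.png

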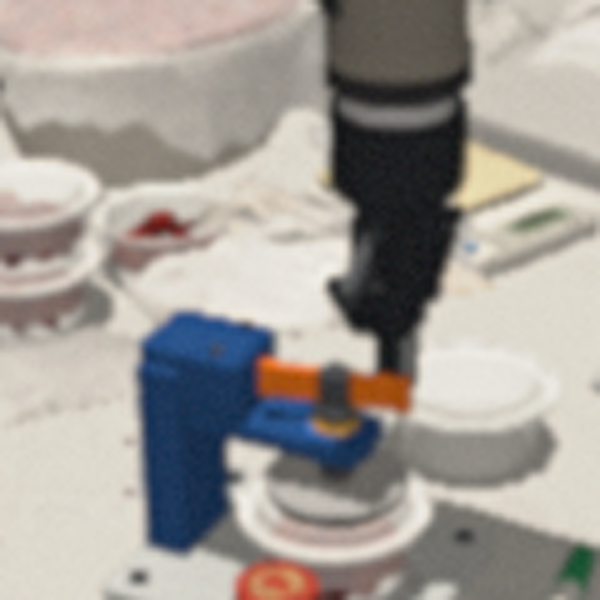

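The fingertip is now behind the front wing (crop px 395,370), with no contact force. Starting stroke 1.

Emit:
send_rows(
  deltas=[
    {"dx":-6,"dy":2,"dz":0,"rx":0,"ry":0,"rz":0},
    {"dx":-11,"dy":6,"dz":0,"rx":0,"ry":0,"rz":0},
    {"dx":-16,"dy":10,"dz":0,"rx":0,"ry":0,"rz":0},
    {"dx":-19,"dy":15,"dz":0,"rx":0,"ry":0,"rz":0},
    {"dx":-22,"dy":21,"dz":0,"rx":0,"ry":0,"rz":0},
  ],
)

```text
clock: 4.28
tcp_pos: [0.4483, 0.0002, 0.0984]
orientation: [3.114, 0.411, 0.002]
contact_force: [1.7, -2.2, 0.3]
grip_width: -0.0004
gripper_force: 1.0
```

```bash
python3 -c "
from h import *
wings()"
```

```text
top few 0
scene 100 wing press angle mod180: 154.8 z95 0.1463
4.3833 [0.4478 0.0012 0.0983] [ 0.7  0.9 -0.4]
```

Stroke 1 turned the wing 37° with about 2 N. Continuing the stroke round the front to the left side.

Emit:
send_rows(
  deltas=[
    {"dx":-2,"dy":6,"dz":0,"rx":0,"ry":0,"rz":0},
    {"dx":-3,"dy":12,"dz":0,"rx":0,"ry":0,"rz":0},
    {"dx":-2,"dy":18,"dz":0,"rx":0,"ry":0,"rz":0},
    {"dx":-1,"dy":25,"dz":0,"rx":0,"ry":0,"rz":0},
    {"dx":2,"dy":30,"dz":0,"rx":0,"ry":0,"rz":0},
  ],
)

```text
clock: 4.8
tcp_pos: [0.4501, 0.0309, 0.0979]
orientation: [3.114, 0.412, -0.001]
contact_force: [-1.1, -2.2, -0.4]
grip_width: 0.0002
gripper_force: 0.7
```

Emit:
send_rows(
  deltas=[
    {"dx":3,"dy":5,"dz":0,"rx":0,"ry":0,"rz":0},
    {"dx":8,"dy":10,"dz":0,"rx":0,"ry":0,"rz":0},
    {"dx":13,"dy":14,"dz":0,"rx":0,"ry":0,"rz":0},
    {"dx":18,"dy":16,"dz":0,"rx":0,"ry":0,"rz":0},
    {"dx":24,"dy":18,"dz":0,"rx":0,"ry":0,"rz":0},
  ],
)

```text
clock: 5.22
tcp_pos: [0.4741, 0.0485, 0.0976]
orientation: [-3.114, -0.412, 0.003]
contact_force: [-2.9, -2.1, 0.3]
grip_width: 0.0
gripper_force: 1.4
```

Emit:
send_rows(
  deltas=[
    {"dx":6,"dy":1,"dz":0,"rx":0,"ry":0,"rz":0},
    {"dx":12,"dy":0,"dz":0,"rx":0,"ry":0,"rz":0},
    {"dx":18,"dy":-1,"dz":0,"rx":0,"ry":0,"rz":0},
    {"dx":22,"dy":-3,"dz":0,"rx":0,"ry":0,"rz":0},
  ],
)

```text
clock: 5.55
tcp_pos: [0.4975, 0.0457, 0.0981]
orientation: [-3.114, -0.412, -0.001]
contact_force: [-0.7, 0.7, 0.1]
grip_width: 0.0003
gripper_force: 1.0
```

```bash
python3 -c "
from h import *
wings()"
```

```text
top few 0
scene 82 wing press angle mod180: 3.9 z95 0.1414
5.65 [0.4979 0.0451 0.0982] [0.3 0.5 0.3]
```

The wing turned about 188° in total and sank about 4–5 mm. I'll lift, go back and set up stroke 2.

Emit:
send_rows(
  deltas=[
    {"dx":-1,"dy":1,"dz":3,"rx":0,"ry":0,"rz":0},
    {"dx":-1,"dy":1,"dz":14,"rx":0,"ry":0,"rz":0},
    {"dx":-1,"dy":1,"dz":26,"rx":0,"ry":0,"rz":0},
    {"dx":-1,"dy":1,"dz":36,"rx":0,"ry":0,"rz":0},
    {"dx":-1,"dy":1,"dz":38,"rx":0,"ry":0,"rz":0},
  ],
)

```text
clock: 6.07
tcp_pos: [0.497, 0.0464, 0.1387]
orientation: [3.114, 0.411, 0.007]
contact_force: [0.4, 0.2, -1.0]
grip_width: -0.0001
gripper_force: 0.0
```

Emit:
send_rows(
  deltas=[
    {"dx":-5,"dy":-12,"dz":0,"rx":0,"ry":0,"rz":0},
    {"dx":-12,"dy":-29,"dz":0,"rx":0,"ry":0,"rz":0},
    {"dx":-20,"dy":-48,"dz":0,"rx":0,"ry":0,"rz":0},
    {"dx":-26,"dy":-63,"dz":0,"rx":0,"ry":0,"rz":0},
    {"dx":-28,"dy":-67,"dz":0,"rx":0,"ry":0,"rz":0},
  ],
)

```text
clock: 6.48
tcp_pos: [0.4663, -0.0236, 0.1361]
orientation: [3.114, 0.406, -0.001]
contact_force: [0.4, -0.4, 0.2]
grip_width: 0.0002
gripper_force: 0.0
```

```bash
python3 -c "
from h import *
wings()"
```

```text
top few 0
scene 130 wing press angle mod180: 10.2 z95 0.1416
6.5833 [ 0.4673 -0.0215  0.1363] [-0.  -0.7  0.4]
```

Emit:
send_rows(
  deltas=[
    {"dx":1,"dy":0,"dz":-8,"rx":0,"ry":0,"rz":0},
    {"dx":1,"dy":0,"dz":-18,"rx":0,"ry":0,"rz":0},
    {"dx":1,"dy":0,"dz":-28,"rx":0,"ry":0,"rz":0},
    {"dx":1,"dy":0,"dz":-36,"rx":0,"ry":0,"rz":0},
    {"dx":1,"dy":0,"dz":-40,"rx":0,"ry":0,"rz":0},
  ],
)

```text
clock: 7.0
tcp_pos: [0.4673, -0.0203, 0.0941]
orientation: [-3.114, -0.413, 0.004]
contact_force: [-0.4, -0.2, -0.3]
grip_width: 0.0001
gripper_force: 0.0
```

Emit:
send_rows(
  deltas=[
    {"dx":-6,"dy":2,"dz":0,"rx":0,"ry":0,"rz":0},
    {"dx":-11,"dy":6,"dz":0,"rx":0,"ry":0,"rz":0},
    {"dx":-16,"dy":10,"dz":0,"rx":0,"ry":0,"rz":0},
    {"dx":-19,"dy":15,"dz":0,"rx":0,"ry":0,"rz":0},
  ],
)

```text
clock: 7.33
tcp_pos: [0.4491, -0.0057, 0.0964]
orientation: [3.114, 0.411, 0.002]
contact_force: [1.8, -1.8, -0.8]
grip_width: -0.0
gripper_force: 0.9
```

Emit:
send_rows(
  deltas=[
    {"dx":-2,"dy":3,"dz":0,"rx":0,"ry":0,"rz":0},
  ],
)

```text
clock: 7.42
tcp_pos: [0.4474, -0.0023, 0.0966]
orientation: [3.114, 0.412, 0.002]
contact_force: [2.4, -0.7, -0.3]
grip_width: -0.0004
gripper_force: 1.0
```

Emit:
send_rows(
  deltas=[
    {"dx":-1,"dy":3,"dz":0,"rx":0,"ry":0,"rz":0},
  ],
)

```text
clock: 7.5
tcp_pos: [0.4464, 0.0004, 0.0965]
orientation: [3.114, 0.412, 0.002]
contact_force: [1.8, -2.0, 0.3]
grip_width: 0.0002
gripper_force: 1.0
```

```bash
python3 -c "
from h import *
wings()"
```

```text
top few 0
scene 104 wing press angle mod180: 156.8 z95 0.1413
7.6 [0.4464 0.0007 0.0963] [-0.7 -0.5  0. ]
```

I'll use the pad as a precursor: I'll check whether it has already stopped sinking (cup met at about 5.0), which bounds the turn remaining.

```bash
cat >> h.py <<'E'
def pad(f):
    P=cloud(f); g=cv2.cvtColor(f["frame"],cv2.COLOR_BGR2HSV)
    d=np.hypot(P[...,0]-A[0],P[...,1]-A[1])
    return P,(d<.042)&(P[...,2]>.055)&(P[...,2]<.1)&(g[...,1]<70)&(f["z_map"]>0)
E
python3 - <<'E'
from h import *
f0=np.load("scene.npy",allow_pickle=True).item(); f1=r.grab_frame("scene")
P0,m0=pad(f0);P1,m1=pad(f1)
for P,m in((P0,m0),(P1,m1)):
    print(m.sum(),np.percentile(P[m][:,2],[5,25,50,75,95]).round(4))
    print(np.histogram(P[m][:,2],np.arange(.055,.1,.003))[0])
k=m0&m1; print(k.sum(),"dz",np.median((P1-P0)[k],0).round(4),(P1-P0)[k].mean(0).round(4), "ddepth",np.median((f1["z_map"]-f0["z_map"])[k]))
v,u=np.nonzero(k);print(u.min(),u.max(),v.min(),v.max())
for uu in(250,255,260): print(uu,f0["frame"][205:232,uu].mean(1).round().astype(int),f1["frame"][205:232,uu].mean(1).round().astype(int))
E
```

```text
339 [0.063  0.0754 0.077  0.0783 0.0819]
[  2   7  15  24  11   8  44 176  35   7   4   0   0   2   4]
334 [0.0641 0.0733 0.0746 0.0756 0.0812]
[  0   5  12  16  13  26 198  44   4   9   1   0   0   0   6]
309 dz [ 0.0021 -0.0022 -0.0019] [ 0.0021 -0.0022 -0.002 ] ddepth 0.0036147833
244 272 209 226
250 [ 90  86  80  68  55  54  68  88  93  93  94 104 133 164 176 173 163 135
 103 117 155 157 153 165 192 203 178] [102  96  87  75  62  63  77  92 102 100  99 103 126 164 185 190 185 173
 138 113 141 164 163 179 209 219 194]
255 [ 97 112 102  82  67  60  48  47  46  48  60  77  96 123 160 174 176 160
 124  95 122 154 153 152 176 203 196] [ 73  82  81  67  66  64  56  57  54  54  53  67  88 111 148 179 188 186
 173 136 111 139 157 165 193 218 212]
260 [110 108  96  87  74  65  57  53  58  67  77  89  91  97 125 162 174 160
 119  94 124 156 152 154 180 202 187] [ 70  69  59  49  51  56  55  56  63  69  77  85  96 101 106 137 171 178
 160 121 111 144 161 167 194 218 202]
```

The pad sank only about 2.4 mm while the screw should have sunk 4.8 mm. It has met the cup, so the start was about 3.0 rad, the screw is now at about 6.6–6.8, and the stop is near. I'll use small single steps.

Emit:
send_rows(
  deltas=[
    {"dx":-0.5,"dy":2,"dz":0,"rx":0,"ry":0,"rz":0},
  ],
)

```text
clock: 7.73
tcp_pos: [0.446, 0.0019, 0.0961]
orientation: [3.114, 0.411, 0.0]
contact_force: [0.5, -2.5, 0.5]
grip_width: -0.0001
gripper_force: 1.0
```

Emit:
send_rows(
  deltas=[
    {"dx":-0.5,"dy":2,"dz":0,"rx":0,"ry":0,"rz":0},
  ],
)

```text
clock: 7.82
tcp_pos: [0.4456, 0.0039, 0.0961]
orientation: [3.114, 0.411, 0.001]
contact_force: [1.2, -2.5, -0.2]
grip_width: -0.0003
gripper_force: 1.0
```

Emit:
send_rows(
  deltas=[
    {"dx":-0.5,"dy":2,"dz":0,"rx":0,"ry":0,"rz":0},
  ],
)

```text
clock: 7.9
tcp_pos: [0.445, 0.006, 0.096]
orientation: [3.114, 0.411, 0.0]
contact_force: [1.2, -1.5, -0.4]
grip_width: 0.0004
gripper_force: 0.9
```

Emit:
send_rows(
  deltas=[
    {"dx":-0.5,"dy":2,"dz":0,"rx":0,"ry":0,"rz":0},
  ],
)

```text
clock: 7.98
tcp_pos: [0.4444, 0.0081, 0.096]
orientation: [3.114, 0.411, -0.0]
contact_force: [1.5, -3.5, 0.4]
grip_width: -0.0001
gripper_force: 0.9
```

Emit:
send_rows(
  deltas=[
    {"dx":-0.2,"dy":2,"dz":0,"rx":0,"ry":0,"rz":0},
  ],
)

```text
clock: 8.07
tcp_pos: [0.444, 0.0102, 0.0959]
orientation: [3.114, 0.411, -0.001]
contact_force: [0.5, -2.4, 0.5]
grip_width: 0.0003
gripper_force: 0.9
```

Emit:
send_rows(
  deltas=[
    {"dx":0,"dy":2,"dz":0,"rx":0,"ry":0,"rz":0},
  ],
)

```text
clock: 8.15
tcp_pos: [0.4439, 0.0122, 0.0959]
orientation: [3.114, 0.411, -0.001]
contact_force: [0.7, -2.9, 0.1]
grip_width: -0.0001
gripper_force: 0.9
```

Run:
```python
from h import *
f,f1=wings()
f0=np.load("scene.npy",allow_pickle=True).item()
P0,m0=pad(f0);P1,m1=pad(f1); k=m0&m1
print(np.histogram(P1[m1][:,2],np.arange(.07,.083,.001))[0],np.histogram(P0[m0][:,2],np.arange(.07,.083,.001))[0])
```

```text
top few 0
scene 63 wing press angle mod180: 136.5 z95 0.1425
8.25 [0.4439 0.0125 0.0959] [-0.2 -1.  -0.9]
[ 6  7 19 45 77 57 37 10  2  4  3  3] [ 2  3  3  3  7 34 60 60 56 24  6  5]
```

Emit:
send_rows(
  deltas=[
    {"dx":0,"dy":2.5,"dz":0,"rx":0,"ry":0,"rz":0},
  ],
)

```text
clock: 8.33
tcp_pos: [0.444, 0.0143, 0.0959]
orientation: [3.114, 0.411, -0.0]
contact_force: [1.9, -5.1, -1.1]
grip_width: -0.0003
gripper_force: 3.0
```

Emit:
send_rows(
  deltas=[
    {"dx":0,"dy":1,"dz":0,"rx":0,"ry":0,"rz":0},
  ],
)

```text
clock: 8.42
tcp_pos: [0.444, 0.0145, 0.0959]
orientation: [3.113, 0.41, -0.001]
contact_force: [1.4, -8.4, -1.4]
grip_width: 0.0
gripper_force: 3.8
```

Emit:
send_rows(
  deltas=[
    {"dx":0,"dy":1,"dz":0,"rx":0,"ry":0,"rz":0},
  ],
)

```text
clock: 8.5
tcp_pos: [0.444, 0.0147, 0.0959]
orientation: [3.112, 0.409, -0.001]
contact_force: [2.0, -11.0, -0.6]
grip_width: -0.0001
gripper_force: 5.0
```

```bash
python3 -c "
from h import *
wings()"
```

```text
top few 0
scene 64 wing press angle mod180: 134.6 z95 0.1421
8.6 [0.444  0.0145 0.0959] [ 1.  -8.1  0.3]
```

It is stuck with the force rising to 11 N. The total turn of about 4.14 rad puts the start at about 2.86, matching the pad estimate, so the screw is at its stop. I'll back off and lift clear.

Emit:
send_rows(
  deltas=[
    {"dx":0,"dy":-3,"dz":0,"rx":0,"ry":0,"rz":0},
    {"dx":0,"dy":-7,"dz":0,"rx":0,"ry":0,"rz":0},
    {"dx":0,"dy":-9,"dz":10,"rx":0,"ry":0,"rz":0},
    {"dx":0,"dy":-9,"dz":30,"rx":0,"ry":0,"rz":0},
    {"dx":0,"dy":-9,"dz":50,"rx":0,"ry":0,"rz":0},
  ],
)

```text
clock: 9.02
tcp_pos: [0.4434, 0.0081, 0.1467]
orientation: [-3.113, -0.412, 0.003]
contact_force: [1.2, 0.7, 0.0]
grip_width: 0.0004
gripper_force: 0.0
```

Emit:
send_rows(
  deltas=[
    {"dx":0,"dy":-15,"dz":20,"rx":0,"ry":0,"rz":0},
    {"dx":0,"dy":-40,"dz":40,"rx":0,"ry":0,"rz":0},
    {"dx":0,"dy":-75,"dz":60,"rx":0,"ry":0,"rz":0},
    {"dx":0,"dy":-110,"dz":70,"rx":0,"ry":0,"rz":0},
    {"dx":0,"dy":-140,"dz":70,"rx":0,"ry":0,"rz":0},
  ],
)

```text
clock: 9.43
tcp_pos: [0.4456, -0.1342, 0.2196]
orientation: [3.113, 0.412, 0.008]
contact_force: [1.5, 0.5, -0.4]
grip_width: 0.0001
gripper_force: 0.0
```

Emit:
send_rows(
  deltas=[
    {"dx":0,"dy":-10,"dz":0,"rx":0,"ry":0,"rz":0},
    {"dx":0,"dy":-10,"dz":0,"rx":0,"ry":0,"rz":0},
    {"dx":0,"dy":-10,"dz":0,"rx":0,"ry":0,"rz":0},
  ],
)

```text
clock: 9.68
tcp_pos: [0.444, -0.1415, 0.2161]
orientation: [-3.114, -0.411, 0.0]
contact_force: [0.6, 0.4, 0.0]
grip_width: 0.0001
gripper_force: 0.0
```

Run:
```python
from h import *
f,f2=wings()
a=f["frame"][150:290,160:345];b=f2["frame"][165:275,185:315]
a=cv2.resize(a,(396,300),interpolation=cv2.INTER_CUBIC);b=cv2.resize(b,(354,300),interpolation=cv2.INTER_CUBIC)
cv2.imwrite("pics/end.png",np.hstack([a,b]))
```

```text
top 79 wing press angle mod180: 139.4 z95 0.1438
scene 64 wing press angle mod180: 133.9 z95 0.1422
9.7833 [ 0.4442 -0.1403  0.2159] [ 0.8  0.7 -0.2]
```

View pics/end.png

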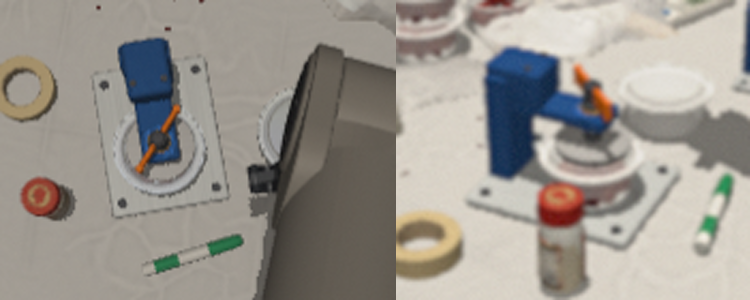

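The end view shows the wing held at its stopped angle (left half px 158,140), the cup and bystanders unmoved, and the arm clear. Handing in.

```bash
python3 -c "
from bench import r
print(r.hand_in())"
```

```text
the job is handed in; nothing more can be done
None
```

The wing screw is turned clockwise to its stop (about 4.1 rad of travel, the last push at about 11 N), the pad is down on the cup, nothing else in view moved, the arm is clear, and the job was handed in at about 10 s; no verdict was returned.

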